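# Set the mixer shaft's flat to the key guide and hold the hub on it

### The arm

A 6-joint arm with a two-finger parallel gripper is mounted at the origin on the work surface. World frame = base frame: x ahead of the robot, y to its left, z up, the work surface at z = 0. Lengths are in m, angles in rad, forces in N, time in s.
With the tool pointing down it reaches from about 0.3 to 0.775 m from the base axis. Payload 14.6 kg.
Tool frame: the origin (TCP) lies on the centre line of the jaws, within the pads' length; the fingertips stand 11 mm ahead of it and the grasp point (between the pads) lies 8 mm behind it; z points along the fingers, y is the line along which they close (so a half turn about z gives the same grasp; the last joint's range is limited). The gripper opens to 85 mm and grips with 20 to 120 N. Pads are 22 mm wide; open, the fingers measure 114 mm over their backs; the gripper's body (76 mm by 85 mm) begins 54 mm behind the grasp point. The pads swing forward as they close: fully open they stand 13 mm farther back than shut.
Start: joints at [-1.357, 0.3, 1.521, -0, 1.321, -0.067], TCP at [0.152, -0.528, 0.242] pointing down, gripper open.
Joint ranges: [-3.03, 3.03], [-0.79, 2.21], [0.23, 2.52], [-1.04, 4.18], [0, 3.07], [-2.55, 2.55]. Speed limits (rad/s): [2.22, 2.22, 2.57, 3.14, 3.14, 3.14].

### API

Orientations are given as a rotation vector (axis times angle).
In Python, from station import r gives the robot as it stands.
- The arm moves only by the shell command python3 -m handwheel 'ROWS' [FORCE]. ROWS is JSON, a list of rows, each a list of 7 numbers: the finger opening in m, from 0 to 0.0854, then the shift along the world's x, y, z in m, then the turn, a rotation vector about the world's x, y, z in rad. A call has 1 to 20 rows; each row is the pose to reach, as a shift and turn from the pose commanded when the call began; what a row does not reach only later rows make up. A row lasts 1/10 s, in which the tool goes at most 50 mm and 8.59 degrees, less where a joint would pass 70% of its speed; a pose out of reach is approached as far as the arm can. A call with a gripper value outside its range is refused whole. The fingers move at their own pace and stop on an object; FORCE is the grip in N (left out, the last holds). Time passes only in rows, so rows that repeat a pose let the fingers close. It gives the time, the measured TCP pose, the force, the opening and the grip force at its end, in the units of the state.
- r.get_state(): the state, without advancing time (a new reading comes with each control period).
- r.capture(name): name is "scene" or "top" or "wrist"; returns the picture (400x640x3 uint8, red, green, blue); there is no depth.
- r.calibration(name): a dict with "fx", "fy", "cx", "cy" (pixels), "k1" (the pictures are not rectified: a ray, as slopes to the right and down, at radius r is drawn at 1 + k1 r^2 times it, then the intrinsics apply), "origin" and "attitude" of the camera in the world. Camera axes: x right, y down, z forward; pixel columns grow to the right and rows downward; lengths in m; the calibration is good to about 2 mm. A picture is of the moment at which its call begins: read the wrist's pose just before it. calibration takes no time and is no camera call; for the wrist camera it gives the pose at the moment of the call.
- r.finish_job(): hands the job in; it is judged then, once.
The state is a dict: "t": time; "joint_positions": joint angles; "joint_velocities": joint speeds; "tau": joint torques, N m; "position": TCP position; "eef_rot": TCP orientation; "contact_force": force on the tool from outside, world axes, zero at the start; "moment": the same for the moment, N m; "opening": finger opening in m; "grasp_force": force on a finger pad.
Only numpy, scipy, OpenCV 4.12 (cv2) and the standard library are available. Lean on these libraries where they do the work, as an engineer would, in place of code of your own. Each camera call takes 0.05 s, during which the arm holds its last target. There are 200 camera calls.

### The job

Pinch the bare D-shaped shaft of the white mixer drive, feel for its flat and, still gripping it, turn it until the flat faces the key guide (the upright bracket with a hole). Then take from the tray the hub (the ring with a set-screw sticking out of its side, not the plain spacer) and slide it down the shaft, screw over the flat, fully home on the shoulder. Finish while holding it: keep the hub gripped and pressed down steadily with about 10 N, screw towards the key guide, and leave everything else where it is.

Things in the scene. Friction and masses are not known exactly. Their poses are not given: they have to be found in the camera images.
- shaft_seat (a point): point on the vertical shaft's axis at the top of its shoulder, 90 mm above the table, where the hub's underside must rest. Axes fixed to the drive: z up, -x towards the key guide. The shoulder is round steel, 30 mm in diameter, 63 to 90 mm above the table. The bare steel shaft above it is 18 mm in diameter and 48 mm long, its top 3 mm bevelled, with one flat along its whole length
- shaft (a joint): angle of the shaft (rad): 0 when the flat faces the key guide (its outward normal along -x of shaft_seat), growing counter-clockwise seen from above; starts between 0.6 and 1.5. Friction of about 0.06 N m keeps it where it is left. The flat lies 5.5 mm from the axis: a pinch square across it measures 14.5 mm, across the round 18 mm. Shaft and shoulder turn together
- key_guide (a point): centre of the hole in the key guide, an upright aluminium bracket 12 mm thick and 30 mm wide on the drive, 94 mm from the shaft axis; the hole is 105 mm and the bracket's top 127 mm above the table. Axes as shaft_seat
- hub_center (a point): centre (half-way up) of the hub, a plain aluminium ring 44 mm in diameter, 30 mm high, about 100 g, standing bore upright on the floor of the white tray (floor 4 mm, rim 14 mm above the table). Axes: z up along the bore, -x towards the set-screw. Bore 20.5 mm; the screw's tip stands in it 6.75 mm from its axis, so the hub passes the shaft only with the screw over the flat (within about 0.25 rad)
- screw (a point): outer end of the hub's dark steel set-screw, 8 mm in diameter, standing 6 mm out of the hub's side half-way up, 28 mm from the bore's axis. Its axes are the hub's
- hub: the same hub; its origin is the centre of its underside, 15 mm below hub_center
- drive: the mixer drive, a white box 240 x 160 mm, top 55 mm above the table, fixed, at a different place and yaw each time; it carries the shaft and the key guide. Origin on the table under the shaft axis, 90 mm below shaft_seat, same axes
- spacer: bystander: a plain aluminium ring 44 mm in diameter, 30 mm high, bore 26 mm, without a set-screw, also in the tray; its place and the hub's are exchanged at random. Origin at the centre of its underside
- rack: bystander: yellow test-tube rack 56 x 236 mm, 66 mm high, with glass tubes up to 135 mm above the tray, standing along the tray's far side. Origin at the centre of its underside, y along its length
- reagent: bystander: amber bottle 66 mm in diameter, 150 mm high, on the table to the left of the drive. Origin at the centre of its underside
- beaker: bystander: glass beaker 68 mm in diameter, 85 mm high, on the table to the left of the drive. Origin at the centre of its underside
Mind the look-alikes: they are no part of the job. Leave any brown, green or red look-alike of the hub alone.

How it is judged:
By the outcome, as a careful person would: the job done as asked, in the order asked, and still so for the second after the job is handed in, while the arm keeps its last pose, push and grip.
It also fails if it takes over 58 s, if anything falls off the work surface, if the arm or the gripper's body presses on something with over 40 N, if the wrist force passes 120 N, or if a joint passes its speed limit or range.

## Working session

There is one attempt and no reset: what is moved stays moved. The work goes in short steps, Python scripts to look and compute and a shell command to move; the robot and the scene stay as the last step left them, time stands still between calls to the robot, and variables do not carry over. Pictures are saved under pics/ and viewed, at most 12 in all, crops included, and the job is handed in when it is done.

```bash
mkdir -p pics; ls
python3 - <<'E'
from station import r
import cv2,numpy as np
a=r.capture("scene");b=r.capture("top")
cv2.imwrite("pics/scene.png",a[:,:,::-1]);cv2.imwrite("pics/top.png",b[:,:,::-1])
for n in("scene","top","wrist"):print(n,r.calibration(n))
print(r.get_state())
E
```

```text
pics
scene {'fx': 409.6450244503736, 'fy': 409.6450244503736, 'cx': 315.30558449191403, 'cy': 204.31039180671442, 'k1': 0.0110147501140636, 'origin': array([1.14926076, 0.15877895, 0.94753836]), 'attitude': array([-1.66655498, -2.017108  ,  0.72167547])}
top {'fx': 396.11088583651497, 'fy': 396.11088583651497, 'cx': 321.0415793228175, 'cy': 200.78820765523093, 'k1': -0.07145803344723002, 'origin': array([0.33240262, 0.03794825, 1.39802665]), 'attitude': array([-2.13826485,  2.19720588, -0.09516746])}
wrist {'fx': 294.0654729535179, 'fy': 294.0654729535179, 'cx': 323.1476836593368, 'cy': 201.59222094199433, 'k1': -0.004484479125701025, 'origin': array([ 0.21798075, -0.50905123,  0.37328062]), 'attitude': array([ 2.33081051, -1.75070739, -0.24005248])}
{'t': 0.1, 'joint_positions': array([-1.35655972e+00,  3.00417001e-01,  1.52148124e+00,  6.37297901e-06,
        1.32072616e+00, -6.65800766e-02]), 'joint_velocities': array([-0.00197592,  0.00023357, -0.00125788, -0.00019232, -0.00162291,
        0.00087594]), 'tau': array([ 1.63689270e-03, -5.44377744e+01, -3.62369514e+01, -5.32765580e-05,
        3.06641516e-03, -3.61805655e-05]), 'position': array([ 0.15239599, -0.52826812,  0.24179323]), 'eef_rot': array([-3.10965712e+00, -4.39511355e-01,  1.09834039e-04]), 'contact_force': array([-0.01322589,  0.55830887,  0.00373182]), 'moment': array([ 0.03643204,  0.08409006, -0.00557864]), 'grasp_force': 0.0, 'opening': 0.08497654347717842}
```

View pics/scene.png

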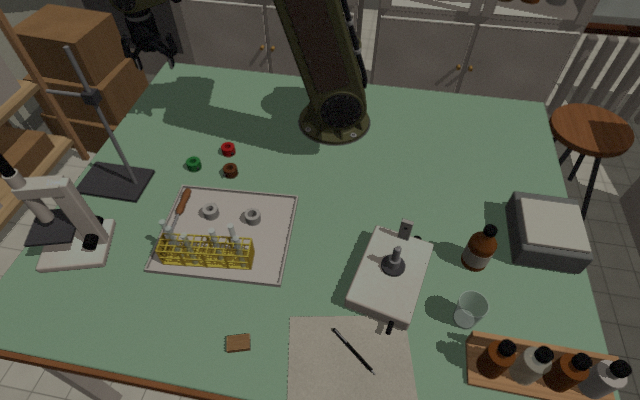

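View pics/top.png

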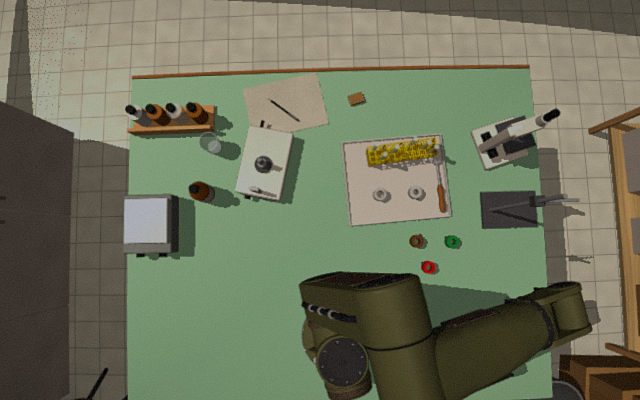

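The top picture shows the drive's shaft at about (263,163), the key guide at (256,190) and two aluminium rings in the tray at (380,195) and (416,192). Things that could be taken for the hub: ring (380,195), ring (416,192), brown (417,241), green (452,241) and red (428,267). It has to be one of the two aluminium rings, so I'll check both in a crop.

```bash
cat > h.py <<'E'
import numpy as np,cv2
from station import r
from scipy.spatial.transform import Rotation as R
def K(c):return np.array([[c['fx'],0,c['cx']],[0,c['fy'],c['cy']],[0,0,1]])
def ray(c,uv):
    d=cv2.undistortPoints(np.array([[uv]],float),K(c),np.array([c['k1'],0,0,0.]))[0,0]
    return R.from_rotvec(c['attitude']).apply([d[0],d[1],1])
def at(c,uv,z):
    d=ray(c,uv);o=c['origin'];return o+d*(z-o[2])/d[2]
def px(c,p):
    p=R.from_rotvec(c['attitude']).inv().apply(np.array(p)-c['origin'])
    s=p[:2]/p[2];s=s*(1+c['k1']*(s@s));return s*[c['fx'],c['fy']]+[c['cx'],c['cy']]
E
python3 - <<'E'
from h import *
b=cv2.imread('pics/top.png');a=cv2.imread('pics/scene.png')
z=lambda i,x,y,w,h,s:cv2.resize(i[y:y+h,x:x+w],None,fx=s,fy=s,interpolation=cv2.INTER_CUBIC)
o=np.vstack([np.hstack([z(b,360,175,80,40,5),z(b,230,140,80,40,5) ]),np.hstack([z(a,190,190,80,50,5),z(a,360,210,80,50,5)]),])
o=np.vstack([o[:, :],])
cv2.imwrite('pics/crop.png',o)
c=r.calibration('top')
for n,uv,zz in(('shaft',(263,163),.1),('key',(256,190),.127),('A',(380,195),.034),('B',(416,192),.034)):print(n,at(c,uv,zz))
c=r.calibration('scene')
for n,uv,zz in(('shaft',(397,248),.138),('key',(406,221),.127),('A',(253,213),.034),('B',(210,209),.034)):print(n,at(c,uv,zz))
E
```

```text
shaft [0.58990525 0.2375825  0.1       ]
key [0.49635168 0.25724318 0.127     ]
A [ 0.47885384 -0.15683113  0.034     ]
B [ 0.48589428 -0.28260407  0.034     ]
shaft [0.59566834 0.24346666 0.138     ]
key [0.50345633 0.26136688 0.127     ]
A [ 0.48271477 -0.15329893  0.034     ]
B [ 0.49169484 -0.27791239  0.034     ]
```

View pics/crop.png

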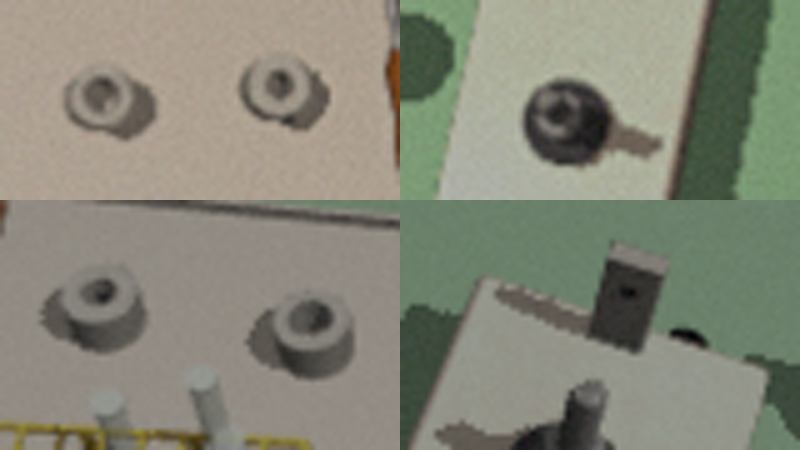

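Ring B at (416,192) has the smaller bore and a dark spot on its robot-facing side, so it looks like the hub. I'll check it with the wrist camera on the way past.

```bash
python3 - <<'E'
from h import *
s=r.get_state();c=r.calibration('wrist')
T=R.from_rotvec(s['eef_rot']);C=R.from_rotvec(c['attitude'])
print(T.as_matrix().round(3)); print((T.inv()*C).as_matrix().round(3)); print(T.inv().apply(c['origin']-s['position']))
E
python3 -m handwheel '[[0.085,0.02,0.02,0.02,0,0,0],[0.085,0.05,0.05,0.04,0,0,0],[0.085,0.09,0.08,0.04,0,0,0],[0.085,0.13,0.11,0.04,0,0,0],[0.085,0.17,0.14,0.04,0,0,0],[0.085,0.20,0.17,0.04,0,0,0],[0.085,0.23,0.20,0.04,0,0,0],[0.085,0.25,0.22,0.04,0,0,0],[0.085,0.26,0.24,0.04,0,0,0],[0.085,0.26,0.25,0.04,0,0,0],[0.085,0.26,0.25,0.04,0,0,0]]'
python3 - <<'E'
from h import *
c=r.calibration('wrist');a=r.capture('wrist')
np.save('c1.npy',c);cv2.imwrite('pics/w1.png',a[:,:,::-1])
print(px(c,[.489,-.28,.034]),r.get_state()['t'])
E
```

```text
[[ 0.961  0.277 -0.   ]
 [ 0.277 -0.961  0.001]
 [ 0.    -0.001 -1.   ]]
[[ 0.001 -0.963 -0.268]
 [ 1.     0.001  0.001]
 [-0.    -0.268  0.963]]
[ 0.06835138 -0.00042338 -0.13148192]
t: 1.2
position: [0.4123, -0.2778, 0.2822]
eef_rot: [-3.11, -0.442, 0.0]
contact_force: [-0.0, -0.3, 0.1]
opening: 0.0847
grasp_force: 0.0
[342.38671336 115.70906085] 1.25
```

View pics/w1.png

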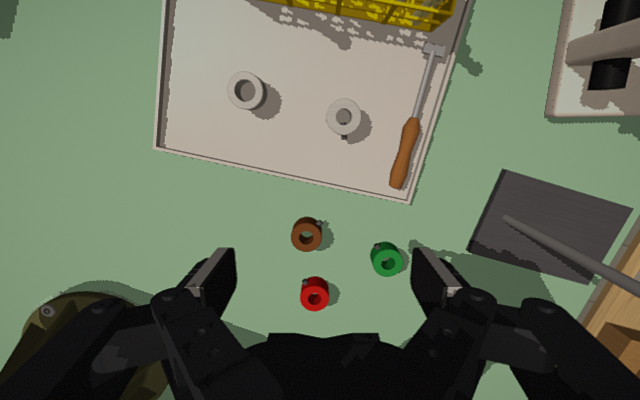

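The wrist view shows the screw at (344,135) on the ring at (343,117), so that ring is the hub. The ring at (246,91) is the plain spacer. The coloured rings at (306,234), (315,293) and (388,258) stay put. Next is the shaft.

```bash
python3 - <<'E'
from h import *
c=np.load('c1.npy',allow_pickle=True).item()
h=at(c,(343.5,117),.034);s=at(c,(344,137),.019);d=s-h;print(h,s,np.hypot(*d[:2]),np.arctan2(d[1],d[0]))
E
python3 -m handwheel '[[0.085,0.01,0.02,0,0,0,0.14],[0.085,0.02,0.05,0,0,0,0.28],[0.085,0.03,0.08,0,0,0,0.42],[0.085,0.04,0.12,0,0,0,0.56],[0.085,0.05,0.16,0,0,0,0.70],[0.085,0.06,0.20,0,0,0,0.84],[0.085,0.07,0.24,0,0,0,0.98],[0.085,0.085,0.28,0,0,0,1.12],[0.085,0.10,0.32,0,0,0,1.26],[0.085,0.115,0.36,0,0,0,1.40],[0.085,0.13,0.40,0,0,0,1.54],[0.085,0.15,0.44,-0.01,0,0,1.68],[0.085,0.165,0.48,-0.02,0,0,1.82],[0.085,0.175,0.505,-0.03,0,0,1.96],[0.085,0.181,0.518,-0.03,0,0,2.09],[0.085,0.181,0.518,-0.03,0,0,2.09],[0.085,0.181,0.518,-0.03,0,0,2.09]]'
python3 - <<'E'
from h import *
c=r.calibration('wrist');a=r.capture('wrist')
np.save('c2.npy',c);p=px(c,[.593,.240,.138]);print(p,px(c,[.4998,.2593,.127]))
s=r.get_state();print(s['t'],s['position'],s['eef_rot'],s['joint_positions'])
x,y=p.round().astype(int)
cv2.imwrite('pics/w2full.png',a[:,:,::-1])
b=a[max(0,y-130):y+130,max(0,x-130):x+130,::-1];print(max(0,y-130),max(0,x-130))
cv2.imwrite('pics/w2.png',cv2.resize(b,None,fx=2.3,fy=2.3,interpolation=cv2.INTER_CUBIC))
E
```

```text
[ 0.48791641 -0.28178331  0.034     ] [ 0.46437811 -0.29085523  0.019     ] 0.02522600131532679 -2.773725866619271
t: 2.95
position: [0.5937, 0.2382, 0.2522]
eef_rot: [1.188, 2.908, -0.0]
contact_force: [-0.3, 0.2, 0.5]
opening: 0.085
grasp_force: 0.0
[323.35987423 199.12298762] [261.44149388 102.30935352]
3.0 [0.5936431  0.23806125 0.25252236] [ 1.18810185e+00  2.90799315e+00 -1.09443139e-06] [ 3.24189347e-01  4.96996509e-01  1.22481520e+00 -1.68237244e-04
  1.41958932e+00 -4.70846805e-01]
69 193
```

View pics/w2.png

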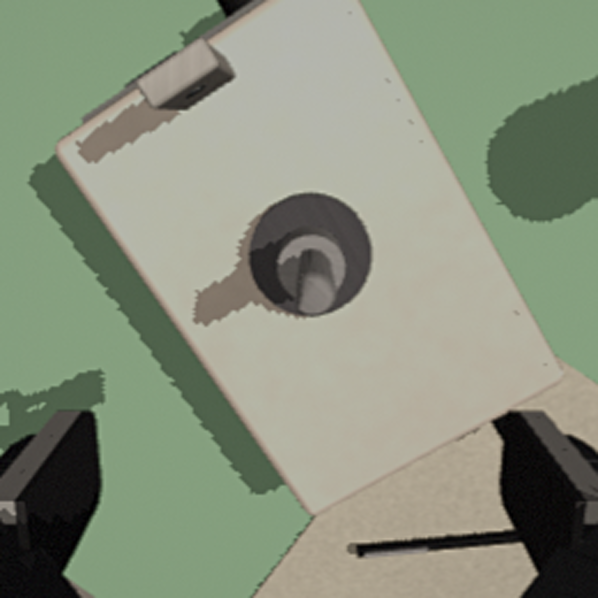

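Run:
```python
from h import *
a=cv2.imread('pics/w2full.png')
b=a[160:220,290:360];b=cv2.convertScaleAbs(b,alpha=1.4)
cv2.imwrite('pics/w2z.png',cv2.resize(b,None,fx=9,fy=9,interpolation=cv2.INTER_CUBIC))
```

```text
(no output)
```

View pics/w2z.png

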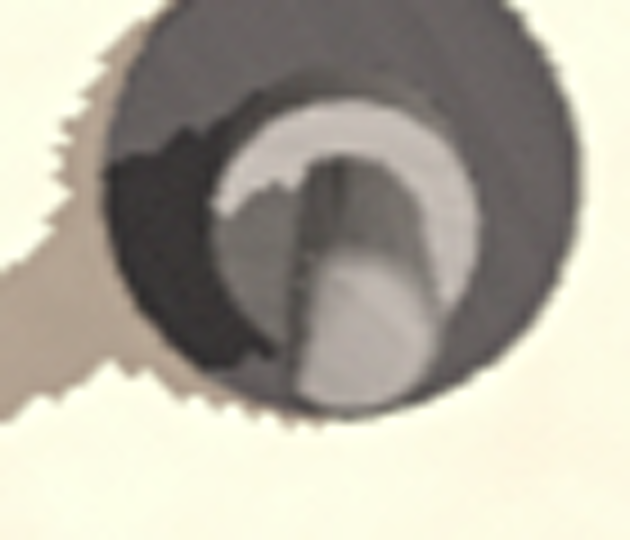

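The close crop shows the D-shaped top near pixel (328.6,195), the shoulder centre near (328.4,185.7), and the flat on the image's left, about 10° from the present closing line.

Run:
```python
from h import *
c=np.load('c2.npy',allow_pickle=True).item()
print(at(c,(328.6,195),.138),at(c,(328.4,185.7),.09))
p=[(193+x/2.3,69+y/2.3) for x,y in((137,82),(203,38),(234,73),(163,108))]
q=[at(c,u,.127) for u in p];print(np.round(q,4),np.mean(q,0))
s=r.get_state();print(s['position'])
# drive box corners, top z=.055
for x,y in((60,148),(317,515),(562,368)):print(at(c,(193+x/2.3,69+y/2.3),.055))
```

```text
[0.59352482 0.24580096 0.138     ] [0.59564199 0.24456758 0.09      ]
[[0.4959 0.2527 0.127 ]
 [0.5023 0.2805 0.127 ]
 [0.5183 0.2799 0.127 ]
 [0.5086 0.2527 0.127 ]] [0.5062605  0.26645294 0.127     ]
[0.5936431  0.23806125 0.25252236]
[0.47624203 0.19493877 0.055     ]
[0.70372242 0.14496165 0.055     ]
[0.73011978 0.29573546 0.055     ]
```

Shaft at about (0.5945, 0.245). I'll turn -0.17, go down and pinch.

```bash
python3 -m handwheel '[[0.05,0.001,0.004,-0.01,0,0,-0.08],[0.05,0.001,0.007,-0.03,0,0,-0.17],[0.05,0.001,0.007,-0.06,0,0,-0.17],[0.05,0.001,0.007,-0.09,0,0,-0.17],[0.05,0.001,0.007,-0.12,0,0,-0.17],[0.05,0.001,0.007,-0.138,0,0,-0.17],[0.05,0.001,0.007,-0.138,0,0,-0.17],[0.012,0.001,0.007,-0.138,0,0,-0.17],[0.012,0.001,0.007,-0.138,0,0,-0.17],[0.012,0.001,0.007,-0.138,0,0,-0.17],[0.012,0.001,0.007,-0.138,0,0,-0.17],[0.012,0.001,0.007,-0.138,0,0,-0.17],[0.012,0.001,0.007,-0.138,0,0,-0.17]]' 20
python3 - <<'E'
from h import *
for i in range(1):
    s=r.get_state();print(s['opening'],s['moment'],s['contact_force'],s['grasp_force'])
E
```

```text
t: 4.3
position: [0.595, 0.2464, 0.1161]
eef_rot: [1.423, 2.798, 0.002]
contact_force: [-1.6, -3.1, 8.2]
opening: 0.014
grasp_force: 21.9
0.014024807275787057 [-0.48996974  0.30489828  0.08854402] [-1.61513108 -3.07300604  8.22090316] 21.94704758876469
```

The opening is 14.0 mm, the minimum, so the pads are square on the flat (θ about 0.84 with drive yaw about -0.21). Now I'll turn it by -0.84 while gripping more firmly.

```bash
python3 -m handwheel '[[0.012,0,0.001,0.001,0,0,0],[0.012,0,0.001,0.001,0,0,0],[0.012,0,0.001,0.001,0,0,-0.07],[0.012,0,0.001,0.001,0,0,-0.17],[0.012,0,0.001,0.001,0,0,-0.27],[0.012,0,0.001,0.001,0,0,-0.37],[0.012,0,0.001,0.001,0,0,-0.47],[0.012,0,0.001,0.001,0,0,-0.57],[0.012,0,0.001,0.001,0,0,-0.67],[0.012,0,0.001,0.001,0,0,-0.77],[0.012,0,0.001,0.001,0,0,-0.84],[0.012,0,0.001,0.001,0,0,-0.84],[0.012,0,0.001,0.001,0,0,-0.84]]' 50
python3 - <<'E'
from h import *
s=r.get_state();print(s['opening'],s['moment'],s['contact_force'],s['grasp_force'],2*np.arctan2(s['eef_rot'][1],s['eef_rot'][0]))
c=r.calibration('wrist');a=r.capture('wrist');np.save('c3.npy',c)
cv2.imwrite('pics/w3.png',a[:,:,::-1])
print(px(c,[.506,.266,.127]))
E
```

```text
t: 5.6
position: [0.5965, 0.2455, 0.1162]
eef_rot: [2.44, 1.971, 0.004]
contact_force: [14.5, -12.8, -5.1]
opening: 0.0131
grasp_force: 48.7
0.013134047281521845 [-2.02712077 -2.24773201 -0.04602826] [ 14.49330487 -12.82705403  -5.0538066 ] 48.70996146462858 1.358908221596694
[119.12747278 272.80181841]
```

View pics/w3.png

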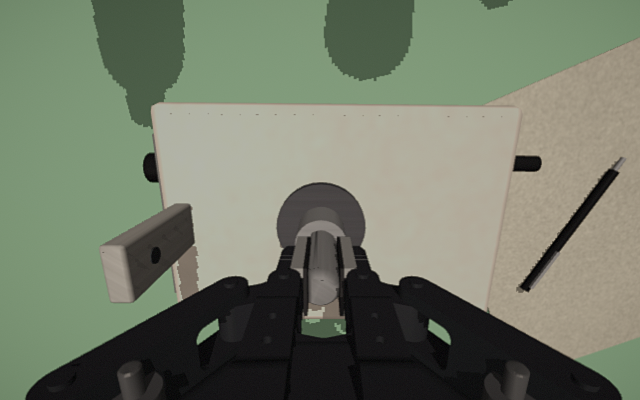

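The view shows the shaft between the pads with its top near (322,290), the guide bracket on the left with its hole at (155,256), and the box's side edge running from (155,103) to (520,107), almost parallel to the closing line. I'll work out the drive yaw from these.

Run:
```python
from h import *
c=np.load('c3.npy',allow_pickle=True).item()
A=at(c,(165,104.5),.055);B=at(c,(510,108),.055);d=B-A;print(A,B,np.arctan2(d[1],d[0]))
# hole on inner face: 88 mm from axis, z=.105
H=at(c,(155,256),.105)
q=[at(c,u,.127) for u in((101,247),(180,205),(191,205),(112,249))];print(np.round(q,4))
S=at(c,(322,290),.138);S0=at(c,(321,205),.09)
print(H,S,S0)
for s in((.5945,.245),(.596,.2455)):
    d=np.array(s)-H[:2];print(np.hypot(*d),np.arctan2(d[1],d[0]))
g=r.get_state();print(R.from_rotvec(g['eef_rot']).as_matrix()[:,1])
# line fit of the edge
a=cv2.cvtColor(cv2.imread('pics/w3.png'),cv2.COLOR_BGR2LAB)[:,:,1].astype(float)
P=[]
for u in range(180,480,10):
    gcol=np.diff(a[95:118,u]);v=95+.5+np.average(np.arange(22),weights=np.clip(gcol,0,None)+1e-6);P.append(at(c,(u,v+.0),.055)[:2])
vx,vy,_,_=cv2.fitLine(np.array(P,np.float32),cv2.DIST_HUBER,0,1e-3,1e-3).ravel();print('edge',np.arctan(vy/vx))
```

```text
[0.51710843 0.34176911 0.055     ] [0.72769647 0.29473753 0.055     ] -0.219728678868328
[[0.5031 0.2797 0.127 ]
 [0.5441 0.2908 0.127 ]
 [0.5487 0.2898 0.127 ]
 [0.5075 0.2778 0.127 ]]
[0.5094499  0.26284647 0.105     ] [0.59615012 0.24459355 0.138     ] [0.60055893 0.26762725 0.09      ]
0.08690233717758276 -0.2068339676536379
0.08827128660484701 -0.19780048178114562
[ 0.97764934 -0.21017787  0.00519866]
edge -0.21924885
```

The flat now faces the guide: the pads' closing line is at -0.212, while the box edge gives -0.22 and the hole gives -0.20, at a distance of 88 mm, which fits. From the two pinches the shaft axis is about (0.5944, 0.2442). I'll release, lift and go above the hub.

```bash
python3 -m handwheel '[[0.012,0.002,-0.001,0.0,0,0,0],[0.012,0.002,-0.001,0.0,0,0,0],[0.045,0.001,-0.001,0.001,0,0,0],[0.045,0.001,-0.001,0.001,0,0,0],[0.045,0.001,-0.001,0.001,0,0,0],[0.045,0.001,-0.001,0.001,0,0,0],[0.045,0.001,-0.001,0.02,0,0,0],[0.045,0.001,-0.001,0.06,0,0,0],[0.045,0.001,-0.001,0.10,0,0,0],[0.045,0.001,-0.001,0.13,0,0,0],[0.045,0.001,-0.001,0.135,0,0,0],[0.06,0.001,-0.001,0.135,0,0,0]]' 30
python3 - <<'E'
from h import *
c=r.calibration('wrist');a=r.capture('wrist');np.save('c4.npy',c)
s=r.get_state();print(s['position'],s['eef_rot'])
u,v=px(c,[.5944,.2442,.138]).round().astype(int);print(u,v)
b=cv2.convertScaleAbs(a[v-40:v+30,u-45:u+45,::-1],alpha=1.4);print(u-45,v-40)
cv2.imwrite('pics/w4.png',cv2.resize(b,None,fx=8,fy=8,interpolation=cv2.INTER_CUBIC))
cv2.imwrite('pics/w4full.png',a[:,:,::-1])
E
```

```text
t: 6.85
position: [0.5956, 0.2467, 0.251]
eef_rot: [2.442, 1.976, 0.002]
contact_force: [0.9, -0.2, -0.1]
opening: 0.0582
grasp_force: 0.0
[0.59518861 0.24656441 0.24949394] [-2.44171576e+00 -1.97625334e+00  1.17139147e-03]
322 205
277 165
```

View pics/w4.png

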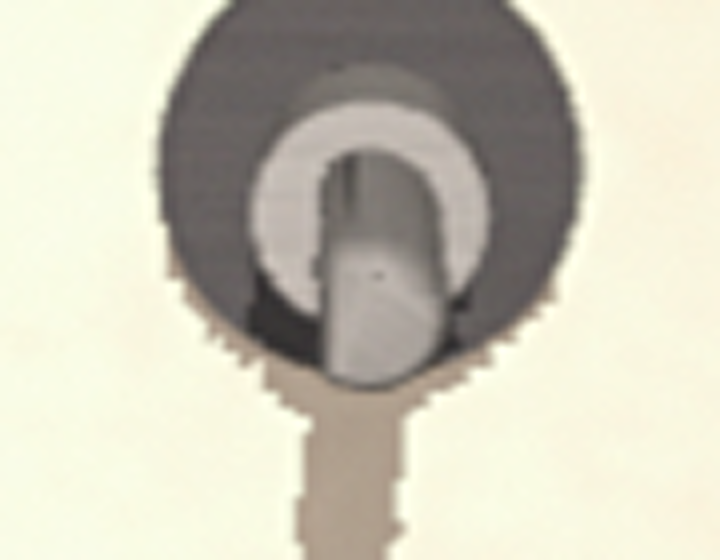

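The flat's edge stands vertical at the left of the shaft (crop x about 325), parallel to tool x, so it faces the guide. Shaft top centre is about (322.5,203.4), shoulder about (323.2,192.2). On to the hub.

```bash
python3 - <<'E'
from h import *
c=np.load('c4.npy',allow_pickle=True).item()
print(at(c,(322.5,203.4),.138),at(c,(323.25,192.25),.09))
E
python3 -m handwheel '[[0.06,0,-0.02,0.02,0,0,-0.05],[0.06,0,-0.05,0.03,0,0,-0.12],[0.06,-0.01,-0.09,0.03,0,0,-0.19],[0.06,-0.02,-0.13,0.03,0,0,-0.26],[0.06,-0.03,-0.17,0.03,0,0,-0.33],[0.06,-0.04,-0.21,0.03,0,0,-0.41],[0.06,-0.05,-0.25,0.03,0,0,-0.49],[0.06,-0.06,-0.29,0.03,0,0,-0.57],[0.06,-0.07,-0.33,0.03,0,0,-0.65],[0.06,-0.08,-0.37,0.03,0,0,-0.73],[0.06,-0.09,-0.41,0.02,0,0,-0.81],[0.06,-0.10,-0.45,0,0,0,-0.88],[0.06,-0.105,-0.49,-0.03,0,0,-0.94],[0.06,-0.107,-0.515,-0.07,0,0,-0.99],[0.06,-0.107,-0.527,-0.10,0,0,-0.99],[0.06,-0.107,-0.527,-0.10,0,0,-0.99],[0.06,-0.107,-0.527,-0.10,0,0,-0.99]]'
python3 - <<'E'
from h import *
c=r.calibration('wrist');a=r.capture('wrist');np.save('c5.npy',c)
s=r.get_state();print(s['position'],s['eef_rot'],s['t'])
u,v=px(c,[.488,-.282,.034]).round().astype(int);print(u,v)
x0,y0=max(0,u-80),max(0,v-60);print(x0,y0)
b=a[y0:v+80,x0:u+80,::-1]
cv2.imwrite('pics/w5.png',cv2.resize(b,None,fx=4,fy=4,interpolation=cv2.INTER_CUBIC))
cv2.imwrite('pics/w5full.png',a[:,:,::-1])
E
```

```text
[0.5951912  0.24551085 0.138     ] [0.59549941 0.24362384 0.09      ]
t: 8.6
position: [0.4883, -0.2799, 0.1501]
eef_rot: [-3.086, -0.579, 0.002]
contact_force: [0.4, 0.4, 0.3]
opening: 0.0599
grasp_force: 0.0
[ 0.48886279 -0.27994148  0.1512973 ] [3.08712471e+00 5.80109488e-01 9.12964823e-04] 8.65
326 202
246 142
```

View pics/w5.png

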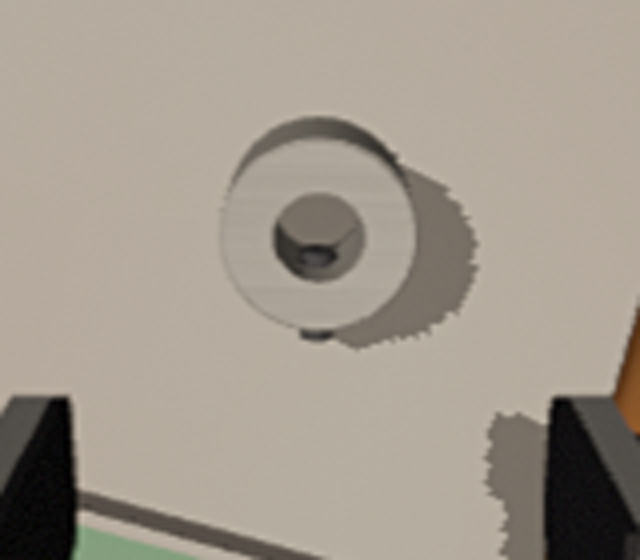

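The hub's top ring is centred at (325.8,200.8). The screw shows inside the bore at (325.5,205.5) and outside at (325,226), pointing straight back towards the robot.

Run:
```python
from h import *
c=np.load('c5.npy',allow_pickle=True).item();s=r.get_state()
h=at(c,(325.75,200.75),.034);print('hub',h)
T=R.from_rotvec(s['eef_rot']).as_matrix();print('psi',np.arctan2(T[1,0],T[0,0]), 'tilt',T[:,2])
for b in(-2.9,-2.85,-2.8,-2.774,-2.7):print(b,px(c,h+[.028*np.cos(b),.028*np.sin(b),-.015]),px(c,h+[.00675*np.cos(b),.00675*np.sin(b),-.015]))
print(s['position'])
```

```text
hub [ 0.48903961 -0.28172961  0.034     ]
psi 0.37149305665381677 tilt [ 6.51762787e-04 -3.20876673e-04 -9.99999736e-01]
-2.9 [321.71195072 224.75814893] [324.66605921 203.38947302]
-2.85 [323.18057153 224.90554175] [325.02741199 203.42647175]
-2.8 [324.65484491 224.98361579] [325.39024322 203.44605855]
-2.774 [325.4225766  224.99675901] [325.57920474 203.44934519]
-2.7 [327.60679489 224.93129398] [326.11678412 203.43284991]
[ 0.48886279 -0.27994148  0.1512973 ]
```

```bash
python3 -m handwheel '[[0.06,0,-0.002,-0.02,0,0,-0.012],[0.06,0,-0.002,-0.06,0,0,-0.012],[0.06,0,-0.002,-0.095,0,0,-0.012],[0.06,0,-0.002,-0.12,0,0,-0.012],[0.06,0,-0.002,-0.133,0,0,-0.012],[0.06,0,-0.002,-0.133,0,0,-0.012],[0.038,0,-0.002,-0.133,0,0,-0.012],[0.038,0,-0.002,-0.133,0,0,-0.012],[0.038,0,-0.002,-0.133,0,0,-0.012],[0.038,0,-0.002,-0.133,0,0,-0.012],[0.038,0,-0.002,-0.133,0,0,-0.012]]' 50
python3 - <<'E'
from h import *
s=r.get_state();print(s['position'],s['contact_force'],s['opening'],s['grasp_force'],s['eef_rot'])
E
```

```text
t: 9.75
position: [0.4895, -0.2829, 0.0194]
eef_rot: [3.089, 0.56, 0.004]
contact_force: [0.8, 1.8, 7.8]
opening: 0.0429
grasp_force: 51.7
[ 0.48949006 -0.28290428  0.01941145] [0.78381248 1.8053985  7.78706781] 0.04292158235065542 51.728143006548635 [3.08895431 0.56037946 0.00411553]
```

Gripped at 42.9 mm opening. Now to lift, carry it over and stop above the shaft to check.

```bash
python3 -m handwheel '[[0.038,0,0,0.02,0,0,0],[0.038,0,0,0.06,0,0,0],[0.038,0,0,0.10,0,0,0],[0.038,0,0.01,0.14,0,0,0],[0.038,0,0.03,0.18,0,0,0],[0.038,0.005,0.06,0.20,0,0,-0.05],[0.038,0.01,0.10,0.20,0,0,-0.1],[0.038,0.02,0.14,0.20,0,0,-0.15],[0.038,0.03,0.18,0.20,0,0,-0.2],[0.038,0.04,0.22,0.20,0,0,-0.25],[0.038,0.05,0.26,0.20,0,0,-0.3],[0.038,0.06,0.30,0.20,0,0,-0.35],[0.038,0.07,0.34,0.20,0,0,-0.4],[0.038,0.08,0.38,0.20,0,0,-0.45],[0.038,0.09,0.42,0.20,0,0,-0.5],[0.038,0.095,0.46,0.20,0,0,-0.54],[0.038,0.10,0.49,0.20,0,0,-0.567],[0.038,0.105,0.515,0.19,0,0,-0.567],[0.038,0.105,0.527,0.18,0,0,-0.567],[0.038,0.105,0.527,0.18,0,0,-0.567]]'
python3 -m handwheel '[[0.038,0,0,-0.005,0,0,0],[0.038,0,0,-0.005,0,0,0]]'
python3 - <<'E'
from h import *
c=r.calibration('wrist');a=r.capture('wrist');np.save('c6.npy',c)
s=r.get_state();p=s['position'];print(p,s['contact_force'],s['opening'],s['t'],2*np.arctan2(s['eef_rot'][1],s['eef_rot'][0]))
u,v=px(c,p+[0,0,.0146]).round().astype(int);print(u,v,px(c,p+[0,0,.0146]))
x0,y0=max(0,u-80),max(0,v-80);print(x0,y0)
b=a[y0:v+70,x0:u+80,::-1]
cv2.imwrite('pics/w6.png',cv2.resize(b,None,fx=4,fy=4,interpolation=cv2.INTER_CUBIC))
E
```

```text
t: 11.75
position: [0.5925, 0.2453, 0.1959]
eef_rot: [3.124, -0.324, -0.003]
contact_force: [-0.3, 0.2, -1.4]
opening: 0.0426
grasp_force: 51.3
t: 11.95
position: [0.5934, 0.2432, 0.1922]
eef_rot: [3.124, -0.328, -0.001]
contact_force: [-0.3, 0.6, -1.0]
opening: 0.0425
grasp_force: 51.3
[0.59353125 0.24334756 0.19254276] [ 0.85425065 -1.24829889 -1.12319723] 0.04280681446961742 12.0 -0.20953509252401287
324 279 [324.00367578 278.72659993]
244 199
```

View pics/w6.png

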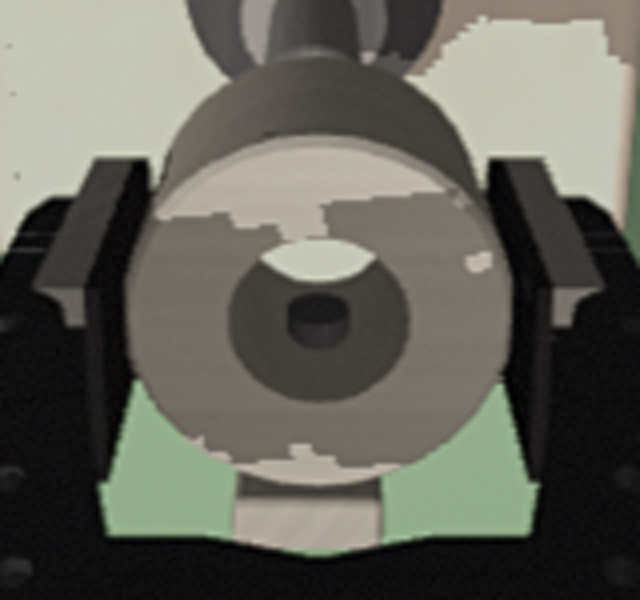

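The view shows the hub held squarely, with top centre (323.8,276.5), screw towards the bottom of the picture where the guide stands, and the shaft below it at column 323. Lateral error is about 0.5 mm. Next I'll correct by about (1.5, 0.5) mm and go down gently.

```bash
python3 -m handwheel '[[0.038,0.0015,0.0005,-0.01,0,0,0],[0.038,0.0015,0.0005,-0.025,0,0,0],[0.038,0.0015,0.0005,-0.032,0,0,0],[0.038,0.0015,0.0005,-0.036,0,0,0],[0.038,0.0015,0.0005,-0.039,0,0,0],[0.038,0.0015,0.0005,-0.042,0,0,0],[0.038,0.0015,0.0005,-0.044,0,0,0],[0.038,0.0015,0.0005,-0.044,0,0,0]]'
python3 - <<'E'
from h import *
s=r.get_state();print(s['position'],s['contact_force'],s['moment'],s['opening'])
E
```

```text
t: 12.8
position: [0.5949, 0.245, 0.1482]
eef_rot: [3.125, -0.326, 0.0]
contact_force: [0.2, -0.7, -1.8]
opening: 0.0429
grasp_force: 51.3
[0.59491157 0.24501505 0.14820612] [ 0.18092827 -0.69670666 -1.77016848] [-0.02609032  0.01379465 -0.0022375 ] 0.042900749758432076
```

The hub's underside is 5 mm below the shaft's top with no contact force, so it is threaded on. Continuing down.

```bash
python3 -m handwheel '[[0.038,0,0,-0.004,0,0,0],[0.038,0,0,-0.009,0,0,0],[0.038,0,0,-0.014,0,0,0],[0.038,0,0,-0.019,0,0,0],[0.038,0,0,-0.019,0,0,0]]'
python3 - <<'E'
from h import *
s=r.get_state();print(s['position'],s['contact_force'],s['moment'])
E
```

```text
t: 13.3
position: [0.5947, 0.2449, 0.1282]
eef_rot: [3.124, -0.327, -0.002]
contact_force: [1.4, -2.0, -2.6]
opening: 0.0429
grasp_force: 51.3
[0.59467    0.24485415 0.12823549] [ 1.38949511 -1.97926333 -2.60700922] [-0.21826246 -0.10304582  0.02493411]
```

```bash
python3 -m handwheel '[[0.038,0,0,-0.005,0,0,0],[0.038,0,0,-0.01,0,0,0],[0.038,0,0,-0.015,0,0,0],[0.038,0,0,-0.019,0,0,0],[0.038,0,0,-0.021,0,0,0],[0.038,0,0,-0.022,0,0,0],[0.038,0,0,-0.023,0,0,0],[0.038,0,0,-0.024,0,0,0],[0.038,0,0,-0.024,0,0,0],[0.038,0,0,-0.024,0,0,0]]'
python3 - <<'E'
from h import *
s=r.get_state();print(s['position'],s['contact_force'],s['moment'])
E
```

```text
t: 14.3
position: [0.595, 0.245, 0.1055]
eef_rot: [-3.124, 0.326, -0.0]
contact_force: [0.9, -2.3, 1.4]
opening: 0.0431
grasp_force: 51.5
[0.59500236 0.24503448 0.10548699] [ 0.8933343  -2.28600789  1.40472726] [-0.45763747 -0.04545876  0.02766619]
```

It has reached the shoulder: z 0.1055 against the expected 0.1054. Now I'll press to about 10 N.

```bash
python3 -m handwheel '[[0.038,0,0,-0.0007,0,0,0],[0.038,0,0,-0.0014,0,0,0],[0.038,0,0,-0.002,0,0,0],[0.038,0,0,-0.002,0,0,0],[0.038,0,0,-0.002,0,0,0],[0.038,0,0,-0.002,0,0,0],[0.038,0,0,-0.002,0,0,0]]'
python3 - <<'E'
from h import *
s=r.get_state();print(s['position'],s['contact_force'],s['moment'])
E
```

```text
t: 15.0
position: [0.5951, 0.2451, 0.1053]
eef_rot: [-3.124, 0.326, -0.002]
contact_force: [-8.4, -6.5, 17.8]
opening: 0.043
grasp_force: 53.5
[0.59511655 0.24507786 0.10533361] [-8.42885377 -6.49824156 17.75640847] [-1.13900962  1.41777351 -0.03832536]
```

```bash
python3 -m handwheel '[[0.038,-0.0003,-0.0002,0.0004,0,0,0],[0.038,-0.0005,-0.0005,0.0009,0,0,0],[0.038,-0.0005,-0.0005,0.0009,0,0,0],[0.038,-0.0005,-0.0005,0.0009,0,0,0],[0.038,-0.0005,-0.0005,0.0009,0,0,0],[0.038,-0.0005,-0.0005,0.0009,0,0,0]]'
python3 - <<'E'
from h import *
a=r.capture('wrist')
s=r.get_state();print(s['position'],s['contact_force'],s['moment'],2*np.arctan2(s['eef_rot'][1],s['eef_rot'][0]))
cv2.imwrite('pics/w7.png',a[:,:,::-1])
E
```

```text
t: 15.6
position: [0.595, 0.245, 0.1054]
eef_rot: [-3.123, 0.326, -0.003]
contact_force: [1.6, -0.9, 8.1]
opening: 0.0427
grasp_force: 52.3
[0.59496251 0.24500131 0.10541304] [ 0.1254986  -0.54266283  8.43585249] [-1.67741995e-01  3.57712159e-02  3.42219384e-05] 6.07513726072157
```

View pics/w7.png

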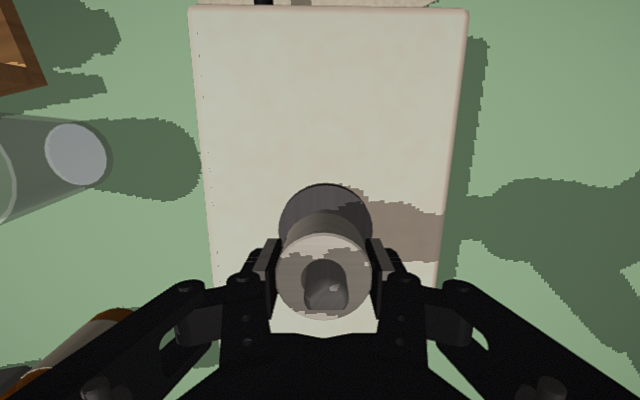

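The view shows the shaft standing through the hub at (325,285), its flat towards the guide at the bottom of the picture, and the hub on its shoulder. A slight trim, a settle, then I hand it in.

```bash
python3 -m handwheel '[[0.038,0,0,-0.0001,0,0,0],[0.038,0,0,-0.0001,0,0,0],[0.038,0,0,-0.0001,0,0,0],[0.038,0,0,-0.0001,0,0,0],[0.038,0,0,-0.0001,0,0,0],[0.038,0,0,-0.0001,0,0,0],[0.038,0,0,-0.0001,0,0,0],[0.038,0,0,-0.0001,0,0,0]]'
python3 - <<'E'
from h import *
s=r.get_state();print(s['position'],s['contact_force'])
if 7.5<s['contact_force'][2]<11.5:print(r.finish_job())
E
```

```text
t: 16.45
position: [0.595, 0.245, 0.1054]
eef_rot: [-3.123, 0.326, -0.003]
contact_force: [-1.3, -1.0, 9.1]
opening: 0.0427
grasp_force: 52.4
[0.59495691 0.24501804 0.10541253] [-1.26291182 -1.01870668  9.10853626]
the job is handed in; nothing more can be done
None
```

The job is handed in at about 16.5 s: I turned the flat to face the key guide and slid the hub fully onto the shoulder with its screw towards the guide, where the arm is still gripping it and pressing down with about 10 N (9.1 N at the wrist plus the hub's own weight).

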